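# Put the pot tiles away under the holder's lip

### The arm

A 6-joint arm with a two-finger parallel gripper is mounted at the origin on the work surface. World frame = base frame: x ahead of the robot, y to its left, z up, the work surface at z = 0. Lengths are in mm, angles in rad, forces in N, time in s.
With the tool pointing down it reaches from about 325 to 900 mm from the base axis. Payload 6.1 kg.
Tool frame: the origin (TCP) lies on the centre line of the jaws, within the pads' length; the fingertips stand 17 mm ahead of it and the grasp point (between the pads) lies 2 mm behind it; z points along the fingers, y is the line along which they close (so a half turn about z gives the same grasp; the last joint's range is limited). The gripper opens to 87 mm and grips with 3 to 60 N. Pads are 19 mm wide; open, the fingers measure 117 mm over their backs; the gripper's body (75 mm by 190 mm) begins 51 mm behind the grasp point.
Start: joints at [-1.309, 0.22, 1.526, -0, 1.395, -0.126], TCP at [236.338, -578.585, 239.538] pointing down, gripper open.
Joint ranges: [-2.98, 2.98], [-0.91, 2.08], [0.09, 2.57], [-1.24, 4.39], [0.2, 2.65], [-2.68, 2.68]. Speed limits (rad/s): [2.57, 2.57, 3.01, 3.14, 3.14, 3.14].

### API

Orientations are given as a rotation vector (axis times angle).
In Python, from cell import robot, optics gives the robot as it stands.
- The arm moves only by the tool jog_arm, never from a script. Its argument "series" is text: rows parted by semicolons, each of 7 numbers parted by spaces: the opening, from 0 (shut) to 1 (fully open), then the shift along the tool's x, y, z normalised to -1 to 1, where 1 is 0.12 m, then the turn, a rotation vector about the tool's x, y, z normalised to -1 to 1, where 1 is pi/2 rad. In form: fingers dx dy dz rx ry rz; .... A call has 1 to 20 rows; each row is the pose to reach, as a shift and turn from the pose commanded when the call began, along the tool's axes at that moment; what a row does not reach only later rows make up. A row lasts 1/12 s, in which the tool goes at most 41.7 mm and 7.16 degrees, less where a joint would pass 70% of its speed; a pose out of reach is approached as far as the arm can. A call with a number of a shift or a turn outside -1 to 1 is refused whole. A call with a gripper value outside its range is refused whole. The fingers move at their own pace and stop on an object; "grip_force" is the grip in N (left out, the last holds). Time passes only in rows, so rows that repeat a pose let the fingers close. It gives the time, the measured TCP pose, the force, the opening and the grip force at its end, in the units of the state.
- robot.observe(): the state, without advancing time (a new reading comes with each control period).
- optics.read_camera(name): name is "side" or "top"; returns a dict with "img" (480x640x3 uint8, red, green, blue), "range_z" (480x640 float32, mm along the optical axis (not along the pixel's ray), 0 where there is no reading), "mtx" (3x3 intrinsics, pixels), "position" and "orientation" of the camera in the world. Camera axes: x right, y up, looking along -z (the intrinsics and any distortion apply to the point x, -y, -z); pixel columns grow to the right and rows downward; lengths in mm; the calibration is good to about 2 mm. A picture is of the moment at which its call begins.
- robot.finish_job(): hands the job in; it is judged then, once.
The state is a dict: "time_s": time; "q": joint angles; "joint_velocities": joint speeds; "tau": joint torques, N m; "tool_pos": TCP position; "ee_rot": TCP orientation; "contact_force": force on the tool from outside, world axes, zero at the start; "wrist_torque": the same for the moment, N m; "opening": finger opening in mm; "finger_force": force on a finger pad.
Only numpy, scipy, OpenCV 4.12 (cv2) and the standard library are available. Lean on these libraries where they do the work, as an engineer would, in place of code of your own. Each camera call takes 0.05 s, during which the arm holds its last target. There are 200 camera calls.

### The job

Lift the pile of three terracotta tiles out of the wooden cradle by its free ends and set the pile down on the bare shelf. Then take the pile again by its long sides and put it away in the small metal holder: tilt it so that one end goes in under the lip along the tall wall first, then lower the other end until all three tiles lie flat on the holder's floor, and let go. Keep the three tiles together as a pile and do not disturb the other things on the shelf.

Things in the scene. Friction and masses are not known exactly. Their poses are not given: they have to be found in the camera images.
- tile1: flat rectangular terracotta tile, 66 (its x) x 54 (its y) x 8 mm (z), about 55 g; origin at the centre of its underside; the lowest of the pile at the start, lying on the cradle's floor (6 mm above the shelf), x along the cradle's x
- tile2: flat rectangular terracotta tile, 66 (its x) x 54 (its y) x 8 mm (z), about 55 g; origin at the centre of its underside; the middle one of the pile at the start. The pile of three loose, equal tiles is 66 x 54 x 24 mm; squeezed across its edges with some 40 N it lifts as one
- tile3: flat rectangular terracotta tile, 66 (its x) x 54 (its y) x 8 mm (z), about 55 g; origin at the centre of its underside; the top one of the pile at the start
- cradle: wooden drying cradle fixed to the shelf, 82 (x) x 71 (y) x 34 mm tall; origin under its centre at z = 0. Inside: floor 6 mm up, 70 mm along x, 59 mm along y. Solid rails on both y sides cover the pile's long sides; each x end has two corner posts with an open gap 39 mm wide between them, down to the floor, where the pile's ends (66 mm apart) can be pinched
- holder: small bare-metal holder fixed to the shelf, of 3 mm sheet; origin under its centre at z = 0. Floor 3 mm up; inside 72 mm along x, 58 mm along y. Tall wall with a lip on its -x side (roughly towards the robot), low wall on its +x side with a 14 mm screw flange outside. The pile lies in it with its 66 mm along x; the lip keeps it from going straight down
- holder_lip (a point): middle of the lower inner edge of the holder's lip, at holder x = -25, z = 32 mm. The lip, 3 mm thick, reaches 11 mm in from the inner face (x = -36) of the 35 mm tall wall, along its whole length. Axes as the holder's
- holder_front (a point): middle of the inner top edge of the holder's low wall, at holder x = +36, z = 12 mm. Axes as the holder's
- holder_side (a point): top of the floor plate's +y edge, at holder y = +32, z = 3 mm. Each y side has only two corner pieces, 14 mm long and 24 mm tall; between them (x -22 to +22 mm) it is open down to the floor plate, so the fingers have room there
- lantern: blue solar lantern with a clear middle and a press button on top, 90 mm across, 125 mm tall; origin under its centre; loose; leave alone
- funnel: aluminium funnel standing on its wide mouth, 110 mm across, 115 mm tall; origin under its centre; loose; leave alone
- bowl: white ceramic bowl, 120 mm across, 50 mm tall; origin under its centre; loose; leave alone
- trays: three orange seed trays stacked, 150 (x) x 200 (y) x 124 mm; origin under the centre; loose as one piece; leave alone
Things that resemble listed ones, but are neither listed nor needed, are in the scene too. Leave any green look-alike of the cradle alone.

How it is judged (in metres and radians):
On the way:
1. the pile stands flat and let go on the bare shelf, out of the cradle and the holder (horizontal distance between each of tile1, tile2, tile3 and cradle above 0.08 m and horizontal distance between each of tile1, tile2, tile3 and holder above 0.08 m and angle between each of tile1, tile2, tile3's own z axis and vertical below 0.06 rad and contact force between the fingers and tile1 below 0.1 N and height (world z) of each of tile1, tile2, tile3 below 0.019 m and linear speed of each of tile1, tile2, tile3 below 0.02 m/s and contact force between the fingers and tile2 below 0.1 N and contact force between the fingers and tile3 below 0.1 N), for 0.2 s.
At the end, for the whole second after the job is handed in: All three tiles lie flat (within 0.06 rad) in the holder, piled right down on its floor (each underside at most 22 mm above the shelf; the top one should be at 19), each centred within 8 mm along the holder's x and 6 mm along its y, at rest and let go (x of tile1 in the frame of holder between -0.008 and 0.008 m and y of tile1 in the frame of holder between -0.006 and 0.006 m and z of each of tile1, tile2, tile3 in the frame of holder below 0.022 m and angle between each of tile1, tile2, tile3's own z axis and vertical below 0.06 rad and linear speed of each of tile1, tile2, tile3 below 0.02 m/s and contact force between the fingers and tile1 below 0.1 N and x of tile2 in the frame of holder between -0.008 and 0.008 m and y of tile2 in the frame of holder between -0.006 and 0.006 m and contact force between the fingers and tile2 below 0.1 N and x of tile3 in the frame of holder between -0.008 and 0.008 m and y of tile3 in the frame of holder between -0.006 and 0.006 m and contact force between the fingers and tile3 below 0.1 N); the robot touches nothing.
It fails at once if the pile comes apart: a tile more than 30 mm from another sideways (horizontal distance between tile1 and tile2 above 0.03 m or horizontal distance between any of tile2, tile1 and tile3 above 0.03 m).
It fails at once if a bystander is pushed more than 30 mm or tipped over (distance of any of lantern, funnel, bowl, trays from where it was at the start of the episode above 0.03 m or angle between any of lantern, funnel, bowl, trays's own z axis and vertical above 0.4 rad).
It also fails if it takes over 61 s, if anything falls off the work surface, if the arm or the gripper's body presses on something with over 40 N, if the wrist force passes 120 N, or if a joint passes its speed limit or range.

## Working session

There is one attempt and no reset: what is moved stays moved. The work goes in short steps, Python scripts to look and compute and a tool call to move; the robot and the scene stay as the last step left them, time stands still between calls to the robot, and variables do not carry over. Pictures are saved under pics/ and viewed, at most 10 in all, crops included, and the job is handed in when it is done.

Besides the shell and the picture viewer there is one more tool, called after "Request:" as a command line: name --argument value ..., lists and objects as JSON in quotes. jog_arm: Moves the arm, as the interface text tells. Its arguments: {"type":"object","properties":{"series":{"type":"string"},"grip_force":{"type":"number"}},"required":["series"]}

```bash
mkdir -p pics
cat > h.py <<'E'
import numpy as np, cv2
from scipy.spatial.transform import Rotation as R
from cell import robot, optics
def cam(name):
    c=optics.read_camera(name); c={k:(np.array(v) if not isinstance(v,str) else v) for k,v in c.items()}
    o=c["orientation"]; c["R"]=R.from_rotvec(o).as_matrix() if o.size==3 else (R.from_quat(o).as_matrix() if o.size==4 else o)
    return c
def cloud(c):
    K=c["mtx"]; z=c["range_z"]; v,u=np.mgrid[:480,:640]
    P=np.stack([(u-K[0,2])/K[0,0]*z,-(v-K[1,2])/K[1,1]*z,-z],-1)
    W=P@c["R"].T+c["position"]; W[z<=0]=np.nan
    return W
def ray(c,uv,h):
    K=c["mtx"]; uv=np.atleast_2d(uv).astype(float)
    d=np.stack([(uv[:,0]-K[0,2])/K[0,0],-(uv[:,1]-K[1,2])/K[1,1],-np.ones(len(uv))],-1)@c["R"].T
    p=c["position"]; return p+d*((h-p[2])/d[:,2:])
E
python3 - <<'E'
from h import *
for n in("top","side"):
    c=cam(n); cv2.imwrite(f"pics/{n}0.png",c["img"][...,::-1]); print(n,c["orientation"],c["position"],c["mtx"].tolist(),[k for k in c])
print(robot.observe())
E
```

```text
top [ 0.09020996 -0.06429243 -1.58348905] [ 481.70258828  132.83601047 1072.56350433] [[531.6009269621399, 0.0, 315.0433241695206], [0.0, 531.6009269621399, 241.32184237375367], [0.0, 0.0, 1.0]] ['img', 'range_z', 'mtx', 'position', 'orientation', 'R']
side [ 0.27679644 -1.28708561 -2.48170921] [212.00483133 963.59361477 682.12050412] [[585.3795214550935, 0.0, 321.35217638368414], [0.0, 585.3795214550935, 239.51147390628256], [0.0, 0.0, 1.0]] ['img', 'range_z', 'mtx', 'position', 'orientation', 'R']
{'time_s': 0.1, 'q': array([-1.30905772e+00,  2.21141225e-01,  1.52750075e+00, -1.13847969e-05,
        1.39471575e+00, -1.26071772e-01]), 'joint_velocities': array([ 0.00104525, -0.00057246, -0.002529  ,  0.00121677,  0.00029874,
        0.00081574]), 'tau': array([ 1.37160569e-03, -4.95939338e+01, -3.88520193e+01,  7.03341002e-02,
        5.15329570e-02, -2.35080597e-05]), 'tool_pos': array([ 236.22098285, -578.06121055,  238.54823288]), 'ee_rot': array([-3.08098888e+00, -6.05024798e-01,  2.05376531e-04]), 'contact_force': array([-0.69551512, -0.89170273, -0.34682647]), 'wrist_torque': array([ 0.0082871 , -0.04744891, -0.02884868]), 'finger_force': 0.0, 'opening': 86.95073987400144}
```

View pics/top0.png

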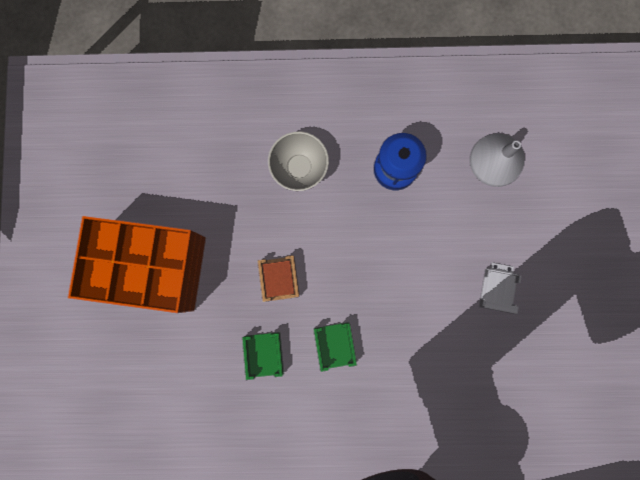

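View pics/side0.png

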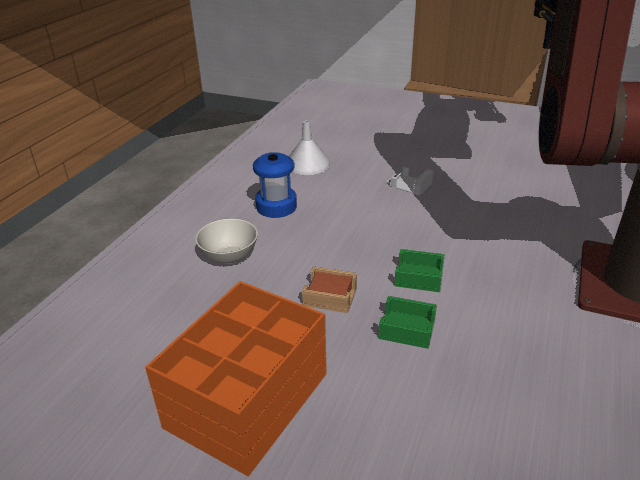

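The top view shows the cradle with terracotta at (278,279), green look-alikes at (263,355) and (335,346), and the holder at (501,290) with its flange towards +x (up). The bowl, lantern, funnel and trays are clear of both. Next I'll measure the tile and the holder.

Run:
```python
from h import *
c=cam("top"); W=cloud(c); hsv=cv2.cvtColor(c["img"],cv2.COLOR_RGB2HSV)
roi=np.zeros((480,640),bool); roi[245:310,250:305]=1
print("tile hsv",hsv[280,278],"rail",hsv[278,296],W[280,278],W[279,262],W[200,230])
wood=((W[...,2]>15)&roi).astype(np.uint8)
tm=(roi&(abs(hsv[...,0].astype(int)-hsv[280,278,0])<5)&(hsv[...,1]>hsv[280,278,1]-35)).astype(np.uint8)
tm=cv2.morphologyEx(tm,cv2.MORPH_OPEN,np.ones((3,3)))
for m,h,nm in((tm,30,"tile"),(wood,34,"cradle")):
    k=max(cv2.findContours(m,0,2)[0],key=cv2.contourArea)
    P=ray(c,k[:,0],h)[:,:2].astype(np.float32); r=cv2.minAreaRect(P); print(nm,r, "z",np.nanmedian(W[m>0][:,2]))
H=W[255:325,465:535]; z=H[...,2]
for lo,hi,nm in((28,45,"lip"),(8,18,"low"),(18,28,"corner")):
    m=(z>lo)&(z<hi); 
    if m.sum()>5: print(nm,m.sum(),np.median(z[m]),cv2.minAreaRect(H[m][:,:2].astype(np.float32)))
a=cv2.resize(c["img"][250:320,465:545],None,fx=7,fy=7,interpolation=cv2.INTER_CUBIC)
b=cv2.resize(c["img"][245:315,250:310],None,fx=7,fy=7,interpolation=cv2.INTER_CUBIC)
im=np.hstack([b[:, :230*2],a])[:,:800]; im=cv2.resize(np.hstack([b,a]),(800,400)); cv2.imwrite("pics/z1.png",im[...,::-1])
```

```text
tile hsv [  7 167 145] rail [ 13 111 113] [509.4317477  222.82833858  31.16176   ] [511.75311781 253.9362495   33.33861813] [675.76609269 323.5435912   -3.41063918]
tile ((512.7271118164062, 223.24159240722656), (66.89673614501953, 55.17742156982422), 6.795295715332031) z 29.250612515865214
cradle ((512.7767333984375, 221.9927215576172), (81.70108032226562, 71.75605773925781), 6.965742588043213) z 30.081254134538995
lip 252 34.84592756829443 ((478.88165283203125, -214.19715881347656), (64.77374267578125, 71.30840301513672), 75.88595581054688)
low 104 11.66416071607648 ((485.96685791015625, -213.7739715576172), (63.43010330200195, 83.18995666503906), 77.76470184326172)
corner 59 23.43029399492866 ((481.3531188964844, -213.4759979248047), (65.017333984375, 73.84591674804688), 78.02578735351562)
```

View pics/z1.png

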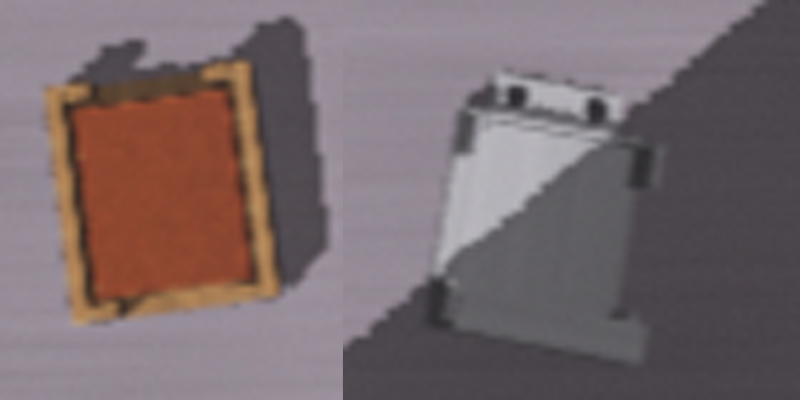

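The crop confirms that the cradle's open ends face ±x at yaw ≈ +7°. The holder's yaw is ≈ -13°, with the tall lip towards the robot and the flange at +x. I'll move now and refine the holder measurement when the arm's shadow is off it.

Request:
jog_arm --series "1 0.9 -1 0 0 0 -0.041;1 0.9 -1 0 0 0 -0.041;1 0.9 -1 0 0 0 -0.041;1 0.9 -1 0 0 0 -0.041;1 0.9 -1 0 0 0 -0.041" --grip_force 40

```text
time_s: 0.57
tool_pos: [292.6, -421.0, 238.7]
ee_rot: [-3.056, -0.709, -0.002]
contact_force: [0.5, 0.0, -0.6]
opening: 87.1
finger_force: 0.0
```

Request:
jog_arm --series "1 1 -1 0 0 0 0;1 1 -1 0 0 0 0;1 1 -1 0 0 0 0;1 1 -1 0 0 0 0;1 1 -1 0 0 0 0"

```text
time_s: 0.98
tool_pos: [347.8, -261.0, 239.2]
ee_rot: [-3.057, -0.711, -0.002]
contact_force: [-0.6, 0.4, 0.9]
opening: 86.9
finger_force: 0.0
```

Request:
jog_arm --series "1 1 -1 0 0 0 0;1 1 -1 0 0 0 0;1 1 -1 0 0 0 0;1 1 -1 0 0 0 0;1 1 -1 0 0 0 0"

```text
time_s: 1.4
tool_pos: [403.3, -100.5, 239.6]
ee_rot: [-3.057, -0.713, -0.003]
contact_force: [0.5, 0.3, -0.7]
opening: 87.3
finger_force: 0.0
```

Request:
jog_arm --series "1 1 -1 0 0 0 0;1 1 -1 0 0 0 0;1 1 -1 0 0 0 0;1 1 -1 0 0 0 0;1 1 -1 0 0 0 0"

```text
time_s: 1.82
tool_pos: [458.8, 59.4, 239.6]
ee_rot: [-3.058, -0.712, -0.003]
contact_force: [-0.5, -0.2, 0.2]
opening: 86.9
finger_force: 0.0
```

```bash
cat >> h.py <<'E'
def goal(x,y,z,psi,tilt=0):
    # tool x at yaw psi, z down; tilt (deg) about tool's y-axis: nose up
    Rg=R.from_euler('z',psi,degrees=True)*R.from_euler('x',180,degrees=True)*R.from_euler('y',tilt,degrees=True)
    s=robot.observe(); Rc=R.from_rotvec(s["ee_rot"]); 
    d=Rc.inv().apply(np.array([x,y,z])-s["tool_pos"])/120; r=(Rc.inv()*Rg).as_rotvec()/(np.pi/2)
    print("t",round(s["time_s"],2),"pos",s["tool_pos"].round(1),"F",s["contact_force"].round(1),"open",round(s["opening"],1),"ROW",d.round(4),r.round(4))
E
python3 -c "
from h import *
goal(512.8,222.6,120,96.9)"
```

```text
t 1.82 pos [458.8  59.4 239.6] F [-0.5 -0.2  0.2] open 86.9 ROW [ 1.0024 -1.0192  1.0008] [-2.000e-04 -1.900e-03 -7.854e-01]
```

Request:
jog_arm --series "1 1 -1 1 0 -0.002 -0.7854;1 1 -1 1 0 -0.002 -0.7854;1 1 -1 1 0 -0.002 -0.7854;1 1 -1 1 0 -0.002 -0.7854;1 1 -1 1 0 -0.002 -0.7854;1 1 -1 1 0 -0.002 -0.7854;1 1 -1 1 0 -0.002 -0.7854;1 1 -1 1 0 -0.002 -0.7854;1 1 -1 1 0 -0.002 -0.7854;1 1 -1 1 0 -0.002 -0.7854;1 1 -1 1 0 -0.002 -0.7854;1 1 -1 1 0 -0.002 -0.7854"

```text
time_s: 2.82
tool_pos: [513.3, 214.0, 119.3]
ee_rot: [2.094, 2.341, -0.005]
contact_force: [-0.1, -0.3, -0.5]
opening: 87.0
finger_force: 0.0
```

Run:
```python
from h import *
goal(512.8,222.6,40,96.9)
im=0;zz=[]
for i in range(6):
    c=cam("top"); im=im+c["img"].astype(float)/6; zz.append(c["range_z"])
np.savez("holder.npz",im=im,z=np.median(zz,0))
c["range_z"]=np.median(zz,0); W=cloud(c)
u0,v0=470,255; H=W[v0:325,u0:535]; z=H[...,2]; print("shelf",np.nanmedian(W[330:360,480:520,2]))
m=(abs(z-35)<3).astype(np.uint8)
n,l,st,ce=cv2.connectedComponentsWithStats(m); k=1+st[1:,4].argmax(); v,u=np.where(l==k)
P=ray(c,np.c_[u+u0,v+v0],35)[:,:2].astype(np.float32); print("lip n",len(P),"mean",P.mean(0),cv2.minAreaRect(P))
m=((z>1.8)&(z<60)).astype(np.uint8)
print(np.array2string(np.nan_to_num(z[::2,::2]).round().astype(int),max_line_width=250,threshold=10**6))
a=cv2.resize(im[255:325,470:540].astype(np.uint8),None,fx=8,fy=8,interpolation=cv2.INTER_CUBIC); cv2.imwrite("pics/z2.png",a[...,::-1])
```

```text
t 2.82 pos [513.3 214.  119.3] F [-0.1 -0.3 -0.5] open 87.0 ROW [0.0737 0.0048 0.6603] [-0.0013  0.0017 -0.0058]
shelf -0.1464286282229068
lip n 249 mean [ 452.0661  -207.48785] ((452.100830078125, -207.38812255859375), (64.49882507324219, 13.973133087158203), 77.9065170288086)
[[ 1  1  0  1  1 -1 -2  0  0  0  0  1 -1  0 -1  1 -1 -1 -2 -1  0  0  0  1 -1  0  0  1  0  0  0 -1  2]
 [-1  0 -3  0  0  1  2 -3  1 -1  1  2  2  1  0  1 -1  0 -1 -1  0  0  1 -1  0 -2  1  0  0  0  0  0  0]
 [ 0 -2  0  0 -1 -1  2  0  0  1  0  0 -1  0 -2  2 -1  1  0 -1  0  0  0 -1  0  1  1 -2 -1  2  3  0  0]
 [ 1  1  0 -1  0 -1 -1  0 -1  0  0  1 -1  0  0 -1  0  0  2  0  0 -2  0  1  0  0  0 -3 -1  0 -1  0  0]
 [ 1  0 -1  0  0  0 -1  0  0 -1 -2  2  2 -2 -1 -2 -1 -1  0  0  0  0  0 -1  0  0  0  2 -1 -1 -1 -1 -2]
 [ 1  0 -1  1  2  0 -1  1  0  1  3  4  4  5  2  3  5  3  2  1 -1  0  0  1 -2 -1  0  1  2 -1 -1  1  0]
 [-1  0 -1  0 -2  2 -1  1  0  0  0  2  2  5  1  2  1  3  2  4  3  4  0 -1  1 -1 -1  2  0  0 -1  0  1]
 [-1  0 -1  0  1  1 -2 -2  5 13 12 11  1  3  2  4  4  4  3  4  4  3 -1 -2  0  1  1 -1 -1  1 -1  1  0]
 [ 0 
[... 2049 characters left out ...]
-1 -1 -1 -1 -1  0  0 -1  1 -1  0 -2  8 33 36 35 37 34 36 35  0  1  1  0  0  0  2  1  0]
 [ 1  2  0  0  0  0  0 -1  1 -1  1 -1  0  1 -2 -1 -1  0  1 -1  0  7 30 34  1  1 -1  0  1  1 -1  0  0]
 [ 0  1 -1  0  1  1 -1 -2 -1  1  0  1 -1  0  0  0  0  0  0  0 -1 -1  0 -1  0  1  1 -1 -2  1 -1 -1 -1]
 [ 3 -1 -1 -1  0  0 -1 -1  0  1 -1  1 -1  1  2  0 -2 -2  0 -1 -1 -1 -1  0  0  0 -1  0 -1  0  0  2 -2]
 [-2 -2  0 -1  0 -1  0  0  0  1  0 -1  1  0 -1  1 -1  1  2  1  0 -1 -1 -1 -2  0  0  1  0  0 -1 -1  0]
 [-1  1  0  1  1  1 -1  0 -1 -1  0 -1 -1  0  0  0  0 -2  0 -1 -3  0  0 -2  0 -1  1  0  0  0  0  0  0]
 [-2  1  2 -2  1  0  0 -1 -1 -1  0  0  0  0  0  1  0  1  2 -1 -1  1  0  0 -2  1  0  2  0  1 -1 -1  1]]
```

View pics/z2.png

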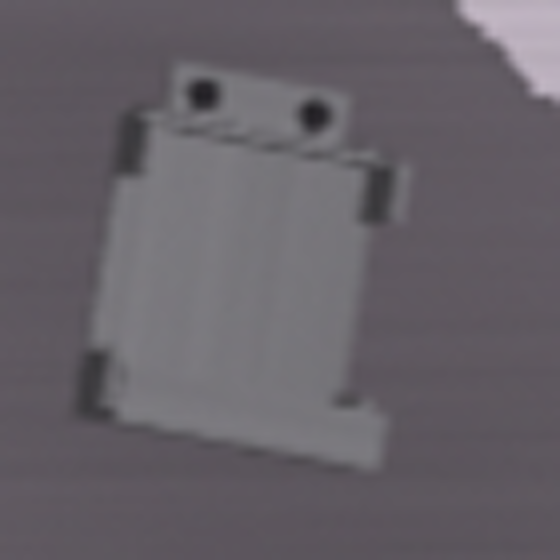

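The holder is now evenly lit: flange at (260,105), lip band at (240,430) in the crop. By depth, the lip is 64.5 x 14 mm at z = 35, centred (452.1, -207.4), with yaw ≈ -12.1°. These sizes match the given ones. Next I descend on the cradle.

Request:
jog_arm --series "1 0.074 0.005 0 -0.001 0.002 -0.006;1 0.074 0.005 0 -0.001 0.002 -0.006;1 0.074 0.005 0 -0.001 0.002 -0.006;1 0.074 0.005 0.33 -0.001 0.002 -0.006;1 0.074 0.005 0.5 -0.001 0.002 -0.006;1 0.074 0.005 0.5 -0.001 0.002 -0.006;1 0.074 0.005 0.5 -0.001 0.002 -0.006"

```text
time_s: 3.7
tool_pos: [511.2, 223.3, 58.4]
ee_rot: [-2.077, -2.354, 0.004]
contact_force: [-0.2, 0.0, 0.5]
opening: 87.0
finger_force: 0.0
```

Run:
```python
from h import *
goal(512.8,222.6,25.5,96.9)
c=cam("side"); a=cv2.resize(c["img"][220:340,270:390],(600,600),interpolation=cv2.INTER_CUBIC); cv2.imwrite("pics/s3.png",a[...,::-1])
```

```text
t 3.7 pos [511.2 223.3  58.4] F [-0.2  0.   0.5] open 87.0 ROW [-0.0078  0.0135  0.2745] [-0.0022 -0.0002  0.0027]
```

View pics/s3.png

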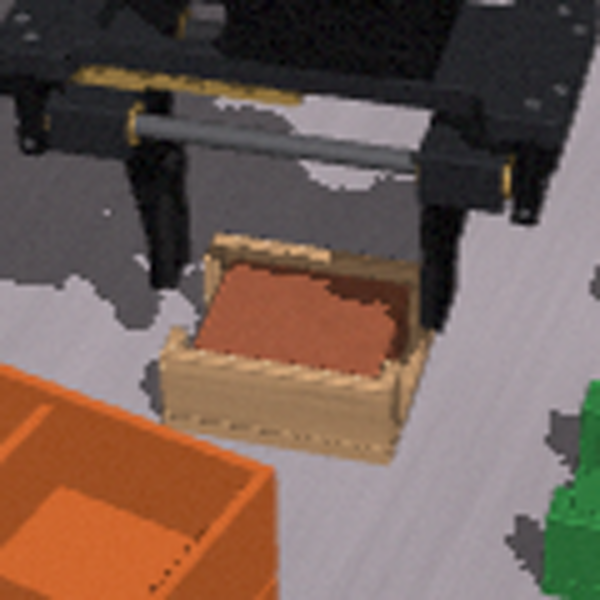

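The fingers straddle the two open ends at (165,270) and (435,310). I'll descend and grip.

Request:
jog_arm --series "1 -0.008 0.013 0.1 -0.002 0 0.003;1 -0.008 0.013 0.2 -0.002 0 0.003;1 -0.008 0.013 0.275 -0.002 0 0.003;1 -0.008 0.013 0.275 -0.002 0 0.003;1 -0.008 0.013 0.275 -0.002 0 0.003"

```text
time_s: 4.17
tool_pos: [513.7, 222.8, 26.2]
ee_rot: [2.084, 2.35, 0.003]
contact_force: [0.7, 0.2, 0.6]
opening: 86.8
finger_force: 0.0
```

```bash
python3 -c "
from h import *
goal(512.8,222.6,25.5,96.9)"
```

```text
t 4.17 pos [513.7 222.8  26.2] F [0.7 0.2 0.6] open 86.8 ROW [-0.0004 -0.0075  0.0061] [ 0.0012 -0.0004 -0.0003]
```

Request:
jog_arm --series "0 0 -0.004 0.005 0 0 0;0 0 -0.004 0.005 0 0 0;0 0 -0.004 0.005 0 0 0;0 0 -0.004 0.005 0 0 0;0 0 -0.004 0.005 0 0 0;0 0 -0.004 0.005 0 0 0;0 0 -0.004 0.005 0 0 0;0 0 -0.004 0.005 0 0 0;0 0 -0.004 0.005 0 0 0;0 0 -0.004 0.005 0 0 0" --grip_force 42

```text
time_s: 5.0
tool_pos: [513.5, 222.8, 26.3]
ee_rot: [2.084, 2.35, 0.004]
contact_force: [-3.2, -1.6, 6.4]
opening: 65.8
finger_force: 42.0
```

Request:
jog_arm --series "0 0 0 -0.05 0 0 0;0 0 0 -0.1 0 0 0;0 0 0 -0.17 0 0 0;0 0 0 -0.25 0 0 0;0 0 0 -0.35 0 0 0;0 0 0 -0.45 0 0 0;0 0 0 -0.55 0 0 0;0 0 0 -0.65 0 0 0;0 0 0 -0.65 0 0 0;0 0 0 -0.65 0 0 0"

```text
time_s: 5.83
tool_pos: [514.3, 222.9, 105.3]
ee_rot: [2.083, 2.348, 0.008]
contact_force: [-0.1, -0.1, -2.5]
opening: 65.5
finger_force: 42.0
```

Run:
```python
from h import *
goal(480,-40,100,77.9)
c=cam("side"); a=cv2.resize(c["img"][180:340,270:430],(600,600),interpolation=cv2.INTER_CUBIC); cv2.imwrite("pics/s4.png",a[...,::-1])
```

```text
t 5.83 pos [514.3 222.9 105.3] F [-0.1 -0.1 -2.5] open 65.5 ROW [-2.1413 -0.546   0.0389] [ 0.0034 -0.0013  0.2107]
```

View pics/s4.png

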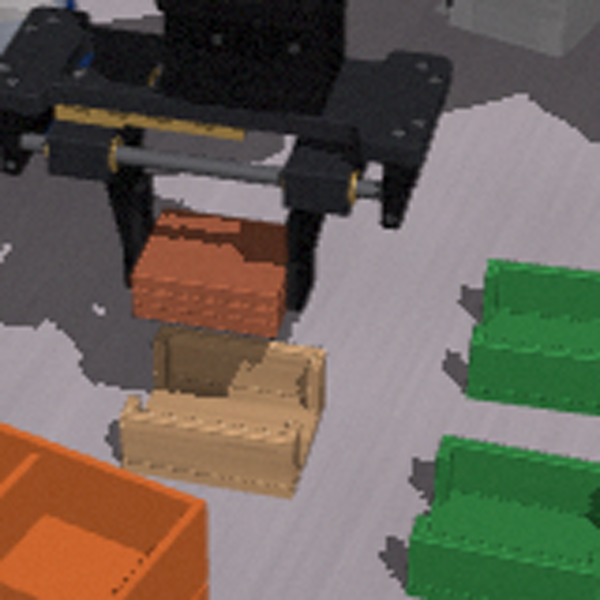

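All three tiles hang together between the fingers at (210,275), and the cradle below is empty. I'll carry the pile towards y = -40.

Request:
jog_arm --series "0 -0.1 -0.03 0 0 0 0.02;0 -0.25 -0.07 0 0 0 0.05;0 -0.45 -0.12 0 0 0 0.1;0 -0.65 -0.17 0 0 0 0.13;0 -0.83 -0.22 0 0 0 0.17;0 -1 -0.27 0 0 0 0.21"

```text
time_s: 6.38
tool_pos: [494.2, 97.8, 102.5]
ee_rot: [-2.446, -1.971, -0.001]
contact_force: [0.2, -0.9, -1.0]
opening: 66.0
finger_force: 42.0
```

```bash
python3 -c "
from h import *
goal(480,-40,40,77.9)"
```

```text
t 6.38 pos [494.2  97.8 102.5] F [ 0.2 -0.9 -1. ] open 66.0 ROW [-1.1476  0.1289  0.5204] [ 0.0003 -0.0004 -0.0022]
```

Request:
jog_arm --series "0 -0.18 0.02 0 0 0 0;0 -0.36 0.04 0 0 0 0;0 -0.55 0.06 0.1 0 0 0;0 -0.73 0.08 0.2 0 0 0;0 -0.87 0.11 0.3 0 0 0;0 -1 0.129 0.4 0 0 0;0 -1 0.129 0.45 0 0 0;0 -1 0.129 0.5 0 0 0;0 -1 0.129 0.5 0 0 0"

```text
time_s: 7.13
tool_pos: [484.3, -20.5, 41.9]
ee_rot: [-2.442, -1.974, -0.002]
contact_force: [-1.4, 0.2, -2.5]
opening: 65.4
finger_force: 42.0
```

Run:
```python
from h import *
c=cam("top"); W=cloud(c)
P=ray(c,[(390,290)],0);print(P)
goal(480,-23,20.4,77.9)
```

```text
[[487.17662397   0.84168909   0.        ]]
t 7.18 pos [485.  -20.3  42.7] F [-1.  -0.2 -1.5] open 65.6 ROW [-0.0313 -0.0357  0.186 ] [ 0.0003 -0.0012  0.0006]
```

Request:
jog_arm --series "0 0 0 0.04 0 0 0;0 0 0 0.08 0 0 0;0 0 0 0.12 0 0 0;0 0 0 0.15 0 0 0;0 0 0 0.16 0 0 0;0 0 0 0.167 0 0 0;0 0 0 0.175 0 0 0;0 0 0 0.175 0 0 0"

```text
time_s: 7.85
tool_pos: [486.0, -20.8, 22.5]
ee_rot: [2.441, 1.976, 0.005]
contact_force: [0.0, -0.1, -1.3]
opening: 65.4
finger_force: 42.0
```

Request:
jog_arm --series "0 0 0 0.006 0 0 0;0 0 0 0.012 0 0 0;0 0 0 0.016 0 0 0;0 0 0 0.019 0 0 0;0 0 0 0.019 0 0 0"

```text
time_s: 8.27
tool_pos: [486.0, -20.9, 20.3]
ee_rot: [2.441, 1.976, 0.005]
contact_force: [-0.6, -0.3, -1.5]
opening: 65.6
finger_force: 42.0
```

Request:
jog_arm --series "0 0 0 0.004 0 0 0;0 0 0 0.004 0 0 0;0 0 0 0.008 0 0 0;0 0 0 0.008 0 0 0"

```text
time_s: 8.6
tool_pos: [486.0, -20.9, 20.3]
ee_rot: [2.441, 1.976, 0.004]
contact_force: [-5.8, 0.8, 10.5]
opening: 65.6
finger_force: 42.0
```

The pile is on the shelf with 10 N of contact. I'll release and rise.

Request:
jog_arm --series "1 0 0 -0.002 0 0 0;1 0 0 -0.002 0 0 0;1 0 0 -0.002 0 0 0;1 0 0 -0.002 0 0 0;1 0 0 -0.002 0 0 0;1 0 0 -0.002 0 0 0;1 0 0 -0.002 0 0 0;1 0 0 -0.002 0 0 0;1 0 0 -0.1 0 0 0;1 0 0 -0.3 0 0 0;1 0 0 -0.5 0 0 0;1 0 0 -0.7 0 0 0;1 0 0 -0.7 0 0 0"

```text
time_s: 9.68
tool_pos: [489.4, -21.6, 109.3]
ee_rot: [2.436, 1.971, 0.014]
contact_force: [1.7, 0.5, 0.7]
opening: 87.2
finger_force: 0.0
```

Request:
jog_arm --series "1 0 0 -0.3 0 0 1;1 0 0 -0.6 0 0 1;1 0 0 -0.6 0 0 1;1 0 -1 -0.6 0 0 1;1 0 -1 -0.6 0 0 1;1 0 -1 -0.6 0 0 1;1 0 -1 -0.6 0 0 1;1 0 -1 -0.6 0 0 1;1 0 -1 -0.6 0 0 1;1 0 -1 -0.6 0 0 1;1 0 -1 -0.6 0 0 1;1 0 -1 -0.6 0 0 1;1 0 -1 -0.6 0 0 1;1 0 -1 -0.6 0 0 1"

```text
time_s: 10.85
tool_pos: [367.9, 4.1, 175.1]
ee_rot: [-3.122, 0.333, -0.004]
contact_force: [-0.9, -0.4, -0.1]
opening: 87.0
finger_force: 0.0
```

```bash
cat > meas.py <<'E'
from h import *
def avg(n=6):
    zz=[];im=0
    for i in range(n): c=cam("top"); zz.append(c["range_z"]); im=im+c["img"].astype(float)/n
    c["img"]=im.astype(np.uint8); c["range_z"]=np.median(zz,0); return c
def lip(c,W,yaw=None):
    m=np.zeros((480,640),np.uint8); m[255:325,470:535]=abs(W[255:325,470:535,2]-35)<3
    v,u=np.where(m); P=ray(c,np.c_[u,v],35)[:,:2].astype(np.float32)
    return cv2.minAreaRect(P),len(P)
E
python3 - <<'E'
from meas import *
goal(485,-20.9,120,-12.1)
c=avg(); W=cloud(c); print(lip(c,W))
hsv=cv2.cvtColor(c["img"],cv2.COLOR_RGB2HSV)
m=((hsv[...,0]<12)&(hsv[...,1]>110)).astype(np.uint8); m[:,:340]=0; m[:,470:]=0; m[:240]=0;m[340:]=0
n,l,st,_=cv2.connectedComponentsWithStats(m); print(st[1:])
k=1+st[1:,4].argmax(); print("z",np.median(W[l==k][:,2]))
v,u=np.where((abs(W[...,2]-24)<3)&(l==k)); P=ray(c,np.c_[u,v],24)[:,:2].astype(np.float32); print("pile depth",cv2.minAreaRect(P),P.mean(0))
# holder corners +24 pieces and low wall
H=W.copy()
for lo,hi,h,nm in((19,28,24,"posts"),(9,15,12,"low")):
    mm=np.zeros((480,640),bool); mm[255:325,470:535]=(W[255:325,470:535,2]>lo)&(W[255:325,470:535,2]<hi)
    v,u=np.where(mm); P=ray(c,np.c_[u,v],h)[:,:2]; D=R.from_euler('z',12.1,degrees=True).apply(np.c_[P-[483.4,-214.1],0*P[:,0]])[:,:2]
    for sx in(-1,1):
        for sy in(-1,1):
            q=D[(D[:,0]*sx>20)&(D[:,1]*sy>0)]; print(nm,sx,sy,len(q),np.median(q,0).round(1) if len(q) else "",(q.min(0).round(1),q.max(0).round(1)) if len(q) else "")
a=cv2.resize(c["img"][200:350,360:560],(800,600),interpolation=cv2.INTER_CUBIC); cv2.imwrite("pics/t5.png",a[...,::-1])
E
```

```text
t 10.85 pos [367.9   4.1 175.1] F [-0.9 -0.4 -0.1] open 87.0 ROW [ 0.9962 -0.0017  0.462 ] [-0.0011 -0.0017 -0.0009]
(((452.1007995605469, -207.38809204101562), (64.49884796142578, 13.973142623901367), 77.906494140625), 250)
[[386 271  32  38 905]]
z 23.690963394508344
pile depth ((487.5896911621094, -19.815509796142578), (51.93025588989258, 64.53665924072266), 77.903076171875) [487.577    -19.801847]
posts -1 -1 6 [-31.2 -28. ] (array([-39. , -31.5]), array([-22.6,  -8.7]))
posts -1 1 19 [-32.9  30.6] (array([-39. ,   1.1]), array([-23. ,  32.8]))
posts 1 -1 18 [ 27.7 -29.8] (array([ 22.3, -31.9]), array([ 35. , -27.5]))
posts 1 1 16 [29.3 30.9] (array([22.4, 28.8]), array([34.7, 33. ]))
low -1 -1 2 [-31.1 -15.4] (array([-39. , -29.9]), array([-23.2,  -0.8]))
low -1 1 10 [-32.6  31.2] (array([-39. ,   9.1]), array([-23.5,  32.2]))
low 1 -1 34 [ 37.  -21.1] (array([ 22.6, -30.4]), array([39. , -0.2]))
low 1 1 30 [37.  18.8] (array([22.7,  1.8]), array([38.7, 32.4]))
```

View pics/t5.png

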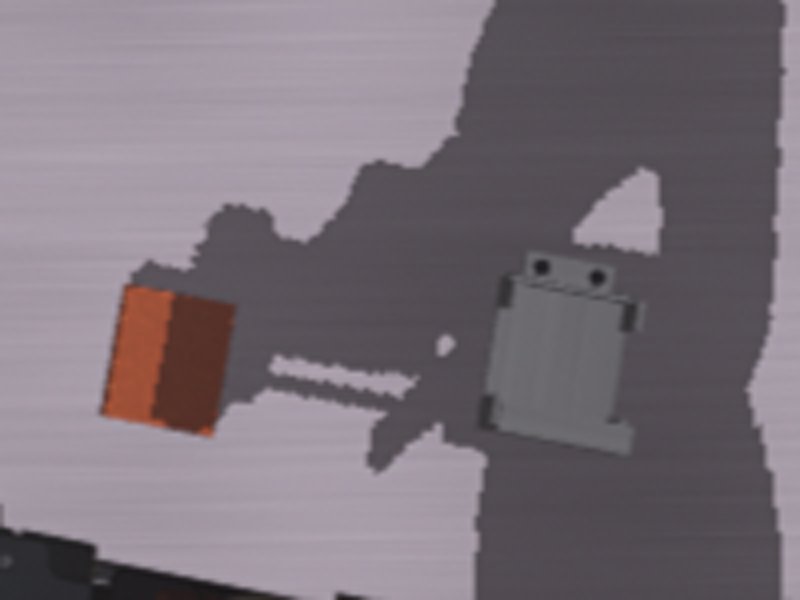

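The pile is whole and flat on the shelf: z 23.7, 64.5 x 52 mm, yaw -12.1°, centre (487.6, -19.8) in camera coordinates. The holder's lip and posts agree with a centre of about (483.2, -213.6). The along-x grip shows the camera reads about 1.3 mm too far in x. Next I grip the long sides 8 mm towards the lip end, letting the closing fingers show the y offset.

```bash
python3 -c "
from h import *
goal(478.5,-17.8,80,-12.1)"
```

```text
t 11.15 pos [368.1   4.  175. ] F [ 0.6  0.8 -0.1] open 86.8 ROW [ 0.9356 -0.0113  0.7945] [-0.0011 -0.0017  0.0015]
```

Request:
jog_arm --series "1 0.3 -0.011 0.2 0 0 0;1 0.6 -0.011 0.4 0 0 0;1 0.9 -0.011 0.6 0 0 0;1 0.936 -0.011 0.8 0 0 0;1 0.936 -0.011 0.8 0 0 0;1 0.936 -0.011 0.8 0 0 0;1 0.936 -0.011 0.8 0 0 0"

```text
time_s: 11.73
tool_pos: [478.1, -17.8, 79.8]
ee_rot: [-3.123, 0.328, -0.003]
contact_force: [-0.8, -0.3, 0.7]
opening: 87.1
finger_force: 0.0
```

```bash
python3 -c "
from h import *
goal(478.5,-17.8,20,-12.1)"
```

```text
t 11.73 pos [478.1 -17.8  79.8] F [-0.8 -0.3  0.7] open 87.1 ROW [2.100e-03 1.000e-04 4.985e-01] [-0.0011 -0.0012  0.001 ]
```

Request:
jog_arm --series "1 0 0 0.2 0 0 0;1 0 0 0.35 0 0 0;1 0 0 0.45 0 0 0;1 0 0 0.49 0 0 0;1 0 0 0.5 0 0 0;1 0 0 0.5 0 0 0;1 0 0 0.5 0 0 0;0.4 0 0 0.5 0 0 0;0 0 0 0.5 0 0 0;0 0 0 0.5 0 0 0;0 0 0 0.5 0 0 0;0 0 0 0.5 0 0 0;0 0 0 0.5 0 0 0;0 0 0 0.5 0 0 0;0 0 0 0.5 0 0 0;0 0 0 0.5 0 0 0" --grip_force 20

```text
time_s: 13.07
tool_pos: [478.7, -17.9, 19.3]
ee_rot: [-3.123, 0.329, -0.004]
contact_force: [0.0, 0.1, 0.4]
opening: 53.8
finger_force: 20.0
```

Request:
jog_arm --series "1 0 0 0 0 0 0;1 0 0 0 0 0 0;1 0 0 0 0 0 0;1 0 0 0 0 0 0;1 0 0 -0.2 0 0 0;1 0 0 -0.5 0 0 0;1 -0.3 0 -0.8 0 0 0;1 -0.6 0 -0.8 0 0 0;1 -0.9 0 -0.8 0 0 0;1 -0.9 0 -0.8 0 0 0"

```text
time_s: 13.9
tool_pos: [365.7, 6.4, 113.0]
ee_rot: [-3.122, 0.328, 0.005]
contact_force: [-0.9, 0.1, -1.7]
opening: 86.9
finger_force: 0.0
```

Run:
```python
from meas import *
goal(478.7,-17.9,20,-12.1)
c=avg(); W=cloud(c)
hsv=cv2.cvtColor(c["img"],cv2.COLOR_RGB2HSV)
m=((hsv[...,0]<12)&(hsv[...,1]>110)&(abs(W[...,2]-24)<3)); m[:,:340]=0; m[:,470:]=0; m[:240]=0;m[340:]=0
v,u=np.where(m); P=ray(c,np.c_[u,v],24)[:,:2].astype(np.float32); print(len(P),"pile",cv2.minAreaRect(P),P.mean(0))
D=R.from_euler('z',12.1,degrees=True).apply(np.r_[P.mean(0)-[478.7,-17.9],0]); print("in tool-yaw frame",D)
```

```text
t 13.9 pos [365.7   6.4 113. ] F [-0.9  0.1 -1.7] open 86.9 ROW [0.9656 0.0036 0.7722] [-0.0011  0.002   0.0014]
884 pile ((487.5341491699219, -19.91077423095703), (52.19086456298828, 65.6366195678711), 77.32440185546875) [487.53778 -19.99888]
in tool-yaw frame [ 9.08139817 -0.19968716  0.        ]
```

The camera-to-robot offset is about +1.3 mm along x and -0.2 mm along y, in the holder's axes. In robot coordinates that puts the holder at about (482.0, -213.3). I'll grip again at full force.

Request:
jog_arm --series "1 0.3 0.003 0 0 0 0;1 0.6 0.003 0 0 0 0;1 0.9 0.003 0 0 0 0;1 0.965 0.003 0.1 0 0 0;1 0.965 0.003 0.3 0 0.002 0;1 0.965 0.003 0.5 0 0.002 0;1 0.965 0.003 0.7 0 0.002 0;1 0.965 0.003 0.772 0 0.002 0;1 0.965 0.003 0.772 0 0.002 0;1 0.965 0.003 0.772 0 0.002 0;0.4 0.965 0.003 0.772 0 0.002 0;0 0.965 0.003 0.772 0 0.002 0;0 0.965 0.003 0.772 0 0.002 0;0 0.965 0.003 0.772 0 0.002 0;0 0.965 0.003 0.772 0 0.002 0;0 0.965 0.003 0.772 0 0.002 0;0 0.965 0.003 0.772 0 0.002 0;0 0.965 0.003 0.772 0 0.002 0;0 0.965 0.003 0.772 0 0.002 0" --grip_force 45

```text
time_s: 15.78
tool_pos: [486.6, -19.9, 23.2]
ee_rot: [-3.123, 0.329, -0.01]
contact_force: [-1.4, 0.9, 5.3]
opening: 53.9
finger_force: 45.0
```

```bash
cat >> h.py <<'E'
def goalH(Tx,Bz,th,dy=0,C=(482.0,-213.3),h=19.8,xo=25.2,yaw=-12.1):
    t=np.radians(th); Rt=lambda a,b:np.array([a*np.cos(t)-b*np.sin(t),a*np.sin(t)+b*np.cos(t)])
    T=np.array([Tx,Bz+24*np.cos(t)]); p=T-Rt(-xo,24-h)
    w=R.from_euler('z',yaw,degrees=True).apply([p[0],dy,0])
    print("TCP in holder",p.round(2)); goal(C[0]+w[0],C[1]+w[1],p[1],yaw,th)
def where(C=(482.0,-213.3),yaw=-12.1,h=19.8,xo=25.2):
    # a bit of averaging is impossible (time stands still); T and B corners in the holder frame
    s=robot.observe(); Ry=R.from_euler('z',yaw,degrees=True)
    A=(Ry.inv()*R.from_rotvec(s["ee_rot"]))
    p=Ry.inv().apply(s["tool_pos"]-np.r_[C,0])
    f=lambda x,z:p+A.apply([x,0,-z])
    print("t",round(s["time_s"],2),"B",f(-xo,-h).round(1),"T",f(-xo,24-h).round(1),"Fr",f(66-xo,-h).round(1),"F",s["contact_force"].round(1),"tq",s["wrist_torque"].round(2),"th",np.degrees(np.arcsin(A.apply([1,0,0])[2])).round(1),"yaw err",np.degrees(np.arctan2(*A.apply([1,0,0])[[1,0]])).round(2),s["tool_pos"].round(1))
E
python3 -c "
from h import *
goal(478.7,-17.9,20,-12.1); where()"
```

```text
t 15.78 pos [486.6 -19.9  23.2] F [-1.4  0.9  5.3] open 53.9 ROW [-0.0677 -0.0028  0.0259] [-0.0011 -0.004   0.0007]
t 15.78 B [-61.2 190.    3.2] T [-61.3 190.   27.2] Fr [  4.8 190.1   3.6] F [-1.4  0.9  5.3] tq [ 0.11  0.28 -0.02] th 0.4 yaw err 0.07 [486.6 -19.9  23.2]
```

The reading I worked from was taken mid-motion, so this grip is 8 mm off in x. I'll open, correct and regrip.

Request:
jog_arm --series "1 0 0 0 0 0 0;1 0 0 0 0 0 0;1 0 0 0 0 0 0;1 0 0 0 0 0 0;1 -0.03 -0.003 0.01 0 -0.004 0;1 -0.067 -0.003 0.024 0 -0.004 0;1 -0.067 -0.003 0.024 0 -0.004 0;1 -0.067 -0.003 0.024 0 -0.004 0;1 -0.067 -0.003 0.024 0 -0.004 0"

```text
time_s: 16.53
tool_pos: [478.4, -17.8, 19.7]
ee_rot: [-3.123, 0.329, 0.001]
contact_force: [-0.2, -0.5, -0.4]
opening: 86.8
finger_force: 0.0
```

```bash
python3 -c "
from h import *
goal(478.7,-17.9,20,-12.1); where()"
```

```text
t 16.53 pos [478.4 -17.8  19.7] F [-0.2 -0.5 -0.4] open 86.8 ROW [ 0.0027 -0.0001 -0.0025] [-0.0011  0.0004  0.0007]
t 16.53 B [-6.970e+01  1.904e+02 -1.000e-01] T [-69.7 190.3  23.9] Fr [-3.700e+00  1.904e+02 -1.000e-01] F [-0.2 -0.5 -0.4] tq [ 0.05 -0.    0.  ] th -0.0 yaw err 0.06 [478.4 -17.8  19.7]
```

Request:
jog_arm --series "0.4 0 0 0 0 0 0;0 0 0 0 0 0 0;0 0 0 0 0 0 0;0 0 0 0 0 0 0;0 0 0 0 0 0 0;0 0 0 0 0 0 0;0 0 0 0 0 0 0;0 0 0 0 0 0 0;0 0 0 0 0 0 0"

```text
time_s: 17.28
tool_pos: [478.5, -17.9, 19.8]
ee_rot: [-3.123, 0.329, 0.001]
contact_force: [-0.4, -0.7, -0.5]
opening: 53.5
finger_force: 45.0
```

Request:
jog_arm --series "0 0 0 -0.05 0 0 0;0 0 0 -0.1 0 0 0;0 0 0 -0.2 0 0 0;0 0 0 -0.3 0 0 0;0 0 0 -0.4 0 0 0;0 0 0 -0.5 0 0 0;0 0 0 -0.6 0 0 0;0 0 0 -0.7 0 0 0;0 0 0 -0.7 0 0 0;0 0 0 -0.7 0 0 0;0 0 0 -0.7 0 0 0"

```text
time_s: 18.2
tool_pos: [478.1, -17.9, 103.4]
ee_rot: [-3.123, 0.329, 0.001]
contact_force: [-0.5, 0.8, -2.5]
opening: 53.7
finger_force: 45.0
```

Run:
```python
from h import *
goalH(-21,70,15); where()
c=cam("side"); a=cv2.resize(c["img"][110:260,310:460],(600,600),interpolation=cv2.INTER_CUBIC); cv2.imwrite("pics/s6.png",a[...,::-1])
```

```text
TCP in holder [ 4.43 95.65]
t 18.2 pos [478.1 -17.9 103.4] F [-0.5  0.8 -2.5] open 53.7 ROW [0.408  1.5857 0.0612] [-0.0012  0.1674  0.0006]
t 18.2 B [-70.  190.2  83.6] T [-69.9 190.2 107.6] Fr [ -4.  190.3  83.5] F [-0.5  0.8 -2.5] tq [-0.   -0.01 -0.04] th -0.1 yaw err 0.07 [478.1 -17.9 103.4]
```

View pics/s6.png

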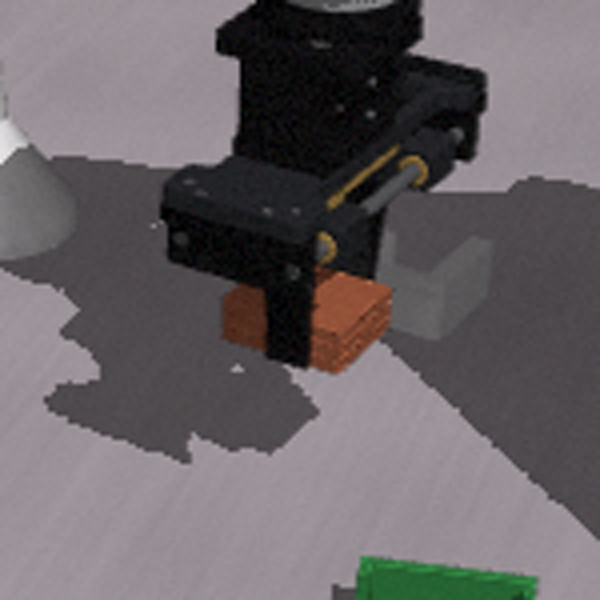

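The pile is held whole, with the finger at (288,320) slightly towards the -x end as intended. I'll move over the holder and tilt.

Request:
jog_arm --series "0 0.05 0.12 0 0 0 0;0 0.12 0.3 0 0 0 0;0 0.2 0.48 0 0 0 0;0 0.3 0.66 0 0 0 0;0 0.4 0.85 0 0 0 0;0 0.408 0.95 0 0 0 0"

```text
time_s: 18.75
tool_pos: [503.3, -142.2, 103.0]
ee_rot: [-3.123, 0.331, 0.0]
contact_force: [-0.1, -0.0, -0.5]
opening: 53.4
finger_force: 45.0
```

Request:
jog_arm --series "0 0 0.2 0 0 0.03 0;0 0 0.4 0 0 0.06 0;0 0 0.55 0 0 0.1 0;0 0 0.636 0 0 0.13 0;0 0 0.636 0 0 0.167 0;0 0 0.636 0 0 0.167 0;0 0 0.636 0 0 0.167 0;0 0 0.636 0 0 0.167 0"

```text
time_s: 19.42
tool_pos: [486.6, -213.9, 103.2]
ee_rot: [3.073, -0.324, 0.402]
contact_force: [0.5, 0.4, -0.4]
opening: 53.3
finger_force: 45.0
```

Run:
```python
from h import *
where(); goalH(-21,40,15)
```

```text
t 19.42 B [-14.7   0.3  77.6] T [-20.8   0.3 100.8] Fr [49.1  0.4 94.6] F [ 0.5  0.4 -0.4] tq [ 0.15  0.25 -0.01] th 14.9 yaw err 0.05 [ 486.6 -213.9  103.2]
TCP in holder [ 4.43 65.65]
t 19.42 pos [ 486.6 -213.9  103.2] F [ 0.5  0.4 -0.4] open 53.3 ROW [-0.0818  0.0033  0.3022] [-0.0015  0.0012  0.0005]
```

Request:
jog_arm --series "0 -0.02 0.001 0.08 -0.001 0.001 0;0 -0.04 0.002 0.15 -0.001 0.001 0;0 -0.06 0.003 0.23 -0.001 0.001 0;0 -0.082 0.003 0.302 -0.001 0.001 0;0 -0.082 0.003 0.302 -0.001 0.001 0;0 -0.082 0.003 0.302 -0.001 0.001 0"

```text
time_s: 19.92
tool_pos: [485.7, -213.9, 64.3]
ee_rot: [3.072, -0.324, 0.403]
contact_force: [-0.5, -0.7, -1.4]
opening: 53.5
finger_force: 45.0
```

Run:
```python
from h import *
where(); goalH(-21,10,15); goalH(-21,4.2,15)
```

```text
t 19.92 B [-15.5   0.2  38.7] T [-21.7   0.2  61.9] Fr [48.3  0.2 55.7] F [-0.5 -0.7 -1.4] tq [0.09 0.21 0.  ] th 14.9 yaw err 0.03 [ 485.7 -213.9   64.3]
TCP in holder [ 4.43 35.65]
t 19.92 pos [ 485.7 -213.9   64.3] F [-0.5 -0.7 -1.4] open 53.5 ROW [-0.0559  0.002   0.2322] [-0.001   0.0008  0.0004]
TCP in holder [ 4.43 29.85]
t 19.92 pos [ 485.7 -213.9   64.3] F [-0.5 -0.7 -1.4] open 53.5 ROW [-0.0683  0.002   0.2789] [-0.001   0.0008  0.0004]
```

Next down to B about 10 mm above the shelf, slowly, then a look.

Request:
jog_arm --series "0 -0.012 0.001 0.05 0 0.001 0;0 -0.024 0.002 0.1 0 0.001 0;0 -0.036 0.002 0.15 0 0.001 0;0 -0.047 0.002 0.2 0 0.001 0;0 -0.056 0.002 0.232 0 0.001 0;0 -0.056 0.002 0.232 0 0.001 0;0 -0.056 0.002 0.232 0 0.001 0"

```text
time_s: 20.5
tool_pos: [487.0, -214.9, 36.8]
ee_rot: [3.07, -0.325, 0.408]
contact_force: [0.6, 1.0, -0.9]
opening: 53.6
finger_force: 45.0
```

Run:
```python
from h import *
where(); goalH(-21,4.2,15)
c=cam("side"); a=cv2.resize(c["img"][140:220,370:470],(750,600),interpolation=cv2.INTER_CUBIC); cv2.imwrite("pics/s7.png",a[...,::-1])
```

```text
t 20.5 B [-14.   -0.5  11.1] T [-20.2  -0.5  34.3] Fr [49.7 -0.5 28.3] F [ 0.6  1.  -0.9] tq [ 0.09  0.34 -0.01] th 15.1 yaw err 0.03 [ 487.  -214.9   36.8]
TCP in holder [ 4.43 29.85]
t 20.5 pos [ 487.  -214.9   36.8] F [ 0.6  1.  -0.9] open 53.6 ROW [-0.0212 -0.004   0.0543] [-0.0004 -0.0015  0.0003]
```

View pics/s7.png

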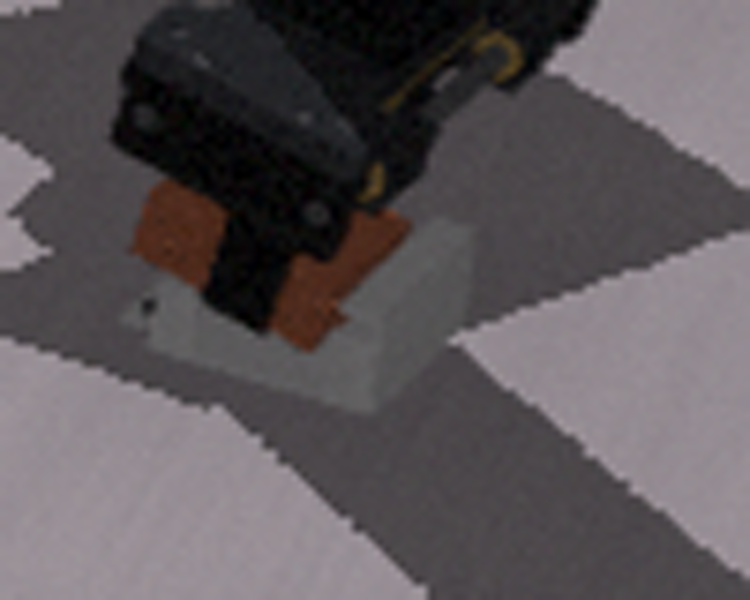

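The picture shows the tilted pile over the holder, its low end at (310,340) just inside the lip edge and the finger at (245,290) between the corner pieces. I'll continue down.

Request:
jog_arm --series "0 -0.005 -0.001 0.013 0 -0.001 0;0 -0.01 -0.002 0.025 0 -0.001 0;0 -0.015 -0.004 0.036 0 -0.001 0;0 -0.019 -0.004 0.047 0 -0.001 0;0 -0.021 -0.004 0.054 0 -0.001 0;0 -0.021 -0.004 0.054 0 -0.001 0;0 -0.021 -0.004 0.054 0 -0.001 0"

```text
time_s: 21.13
tool_pos: [486.5, -214.4, 30.2]
ee_rot: [3.071, -0.324, 0.406]
contact_force: [-0.2, -0.5, -2.2]
opening: 53.9
finger_force: 45.0
```

Run:
```python
from h import *
where(); goalH(-34.3,4.2,15)
```

```text
t 21.13 B [-14.5  -0.1   4.6] T [-20.8  -0.1  27.7] Fr [49.2 -0.1 21.7] F [-0.2 -0.5 -2.2] tq [ 0.07  0.21 -0.03] th 15.1 yaw err 0.04 [ 486.5 -214.4   30.2]
TCP in holder [-8.87 29.85]
t 21.13 pos [ 486.5 -214.4   30.2] F [-0.2 -0.5 -2.2] open 53.9 ROW [-0.1098 -0.001  -0.0261] [-0.0003 -0.0009  0.0004]
```

Request:
jog_arm --series "0 -0.012 0 -0.003 0 0 0;0 -0.024 0 -0.006 0 0 0;0 -0.036 0 -0.009 0 0 0;0 -0.048 0 -0.012 0 0 0;0 -0.06 0 -0.014 0 0 0;0 -0.072 0 -0.017 0 0 0;0 -0.072 0 -0.017 0 0 0"

```text
time_s: 21.72
tool_pos: [477.6, -212.4, 30.0]
ee_rot: [3.071, -0.324, 0.406]
contact_force: [-0.3, -0.6, -1.4]
opening: 53.3
finger_force: 45.0
```

Run:
```python
from h import *
where(); goalH(-34.3,4.2,15)
```

```text
t 21.72 B [-23.7  -0.1   4.3] T [-29.9  -0.1  27.5] Fr [40.  -0.  21.4] F [-0.3 -0.6 -1.4] tq [ 0.08  0.26 -0.01] th 15.1 yaw err 0.04 [ 477.6 -212.4   30. ]
TCP in holder [-8.87 29.85]
t 21.72 pos [ 477.6 -212.4   30. ] F [-0.3 -0.6 -1.4] open 53.3 ROW [-0.0352 -0.0005 -0.0086] [-0.0003 -0.0008  0.0004]
```

Request:
jog_arm --series "0 -0.007 0 -0.002 0 0 0;0 -0.014 0 -0.004 0 0 0;0 -0.021 0 -0.006 0 0 0;0 -0.028 0 -0.007 0 0 0;0 -0.035 0 -0.009 0 0 0;0 -0.035 0 -0.009 0 0 0"

```text
time_s: 22.22
tool_pos: [473.5, -211.5, 29.9]
ee_rot: [3.071, -0.324, 0.406]
contact_force: [0.5, 0.7, -1.4]
opening: 53.7
finger_force: 45.0
```

Run:
```python
from h import *
where(); goalH(-34.3,4.2,8)
```

```text
t 22.22 B [-27.9  -0.1   4.2] T [-34.1  -0.1  27.4] Fr [35.8 -0.  21.4] F [ 0.5  0.7 -1.4] tq [ 0.12  0.23 -0.04] th 15.1 yaw err 0.04 [ 473.5 -211.5   29.9]
TCP in holder [-8.76 27.31]
t 22.22 pos [ 473.5 -211.5   29.9] F [ 0.5  0.7 -1.4] open 53.7 ROW [-0.0061 -0.0005  0.0207] [-0.0002 -0.0786  0.0005]
```

No contact so far. I'll rotate down to 8°.

Request:
jog_arm --series "0 -0.001 0 0.003 0 -0.013 0;0 -0.002 0 0.007 0 -0.026 0;0 -0.003 0 0.01 0 -0.039 0;0 -0.004 0 0.013 0 -0.052 0;0 -0.005 0 0.017 0 -0.065 0;0 -0.006 0 0.02 0 -0.078 0;0 -0.006 0 0.02 0 -0.078 0;0 -0.006 0 0.02 0 -0.078 0"

```text
time_s: 22.88
tool_pos: [473.9, -211.6, 27.4]
ee_rot: [3.102, -0.327, 0.219]
contact_force: [0.5, 0.4, -1.3]
opening: 53.7
finger_force: 45.0
```

Run:
```python
from h import *
where(); goalH(-33.8,4,4); goalH(-33,4,0)
```

```text
t 22.88 B [-30.4  -0.1   4.2] T [-33.8  -0.1  28. ] Fr [34.9 -0.  13.5] F [ 0.5  0.4 -1.3] tq [0.06 0.15 0.  ] th 8.1 yaw err 0.06 [ 473.9 -211.6   27.4]
TCP in holder [-8.37 25.51]
t 22.88 pos [ 473.9 -211.6   27.4] F [ 0.5  0.4 -1.3] open 53.7 ROW [-0.0031 -0.0005  0.0153] [-0.0002 -0.0451  0.0007]
TCP in holder [-7.8 23.8]
t 22.88 pos [ 473.9 -211.6   27.4] F [ 0.5  0.4 -1.3] open 53.7 ROW [-0.0005 -0.0005  0.0301] [-0.0002 -0.0895  0.0007]
```

Request:
jog_arm --series "0 -0.004 0 0 0 -0.002 0;0 -0.006 0 0.004 0 -0.012 0;0 -0.006 0 0.008 0 -0.023 0;0 -0.006 0 0.012 0 -0.034 0;0 -0.006 0 0.015 0 -0.045 0;0 -0.006 0 0.015 0 -0.045 0;0 -0.006 0 0.015 0 -0.045 0"

```text
time_s: 23.47
tool_pos: [473.5, -211.6, 25.6]
ee_rot: [3.115, -0.329, 0.109]
contact_force: [-0.1, -0.6, -1.1]
opening: 54.0
finger_force: 45.0
```

Run:
```python
from h import *
where(); goalH(-33.2,3.8,0)
```

```text
t 23.47 B [-32.4  -0.2   4.1] T [-34.1  -0.2  28. ] Fr [33.4 -0.1  8.7] F [-0.1 -0.6 -1.1] tq [ 0.1   0.12 -0.03] th 4.0 yaw err 0.06 [ 473.5 -211.6   25.6]
TCP in holder [-8.  23.6]
t 23.47 pos [ 473.5 -211.6   25.6] F [-0.1 -0.6 -1.1] open 54.0 ROW [ 0.0043 -0.0011  0.017 ] [-0.0001 -0.0446  0.0007]
```

Front corner is inside the low wall with no contact. I'll level out, then set down.

Request:
jog_arm --series "0 0.001 0 0.004 0 -0.011 0;0 0.002 0 0.008 0 -0.022 0;0 0.003 0 0.012 0 -0.033 0;0 0.004 0 0.017 0 -0.0446 0;0 0.004 0 0.017 0 -0.0446 0;0 0.004 0 0.017 0 -0.0446 0;0 0.004 0 0.021 0 -0.0446 0;0 0.004 0 0.021 0 -0.0446 0"

```text
time_s: 24.13
tool_pos: [473.6, -211.5, 22.9]
ee_rot: [-3.124, 0.33, 0.0]
contact_force: [0.4, 0.8, -1.5]
opening: 54.0
finger_force: 45.0
```

Run:
```python
from h import *
where(); goalH(-33,3,0)
```

```text
t 24.13 B [-33.8  -0.    3.1] T [-33.8  -0.   27.1] Fr [32.2  0.   3.1] F [ 0.4  0.8 -1.5] tq [ 0.07 -0.   -0.01] th -0.0 yaw err 0.04 [ 473.6 -211.5   22.9]
TCP in holder [-7.8 22.8]
t 24.13 pos [ 473.6 -211.5   22.9] F [ 0.4  0.8 -1.5] open 54.0 ROW [ 0.0064 -0.0001  0.0011] [-0.0002  0.0001  0.0005]
```

Request:
jog_arm --series "0 0.003 0 0.003 0 0 0;0 0.006 0 0.006 0 0 0;0 0.006 0 0.006 0 0 0"

```text
time_s: 24.38
tool_pos: [474.2, -211.7, 22.8]
ee_rot: [-3.124, 0.33, 0.001]
contact_force: [-3.5, 1.0, 4.0]
opening: 53.7
finger_force: 45.0
```

Floor contact. Release and rise straight up.

Request:
jog_arm --series "1 0 0 -0.002 0 0 0;1 0 0 -0.002 0 0 0;1 0 0 -0.002 0 0 0;1 0 0 -0.002 0 0 0;1 0 0 -0.002 0 0 0;1 0 0 -0.002 0 0 0;1 0 0 -0.002 0 0 0;1 0 0 -0.05 0 0 0;1 0 0 -0.15 0 0 0;1 0 0 -0.3 0 0 0;1 0 0 -0.5 0 0 0;1 0 0 -0.75 0 0 0;1 0 0 -1 0 0 0"

```text
time_s: 25.47
tool_pos: [474.1, -211.6, 144.3]
ee_rot: [-3.124, 0.33, 0.0]
contact_force: [1.2, -0.1, -0.1]
opening: 86.7
finger_force: 0.0
```

Request:
jog_arm --series "1 -0.2 -0.3 -0.2 0 0 0;1 -0.4 -0.6 -0.2 0 0 0;1 -0.6 -0.9 -0.2 0 0 0;1 -0.6 -1 -0.2 0 0 0;1 -0.6 -1 -0.2 0 0 0;1 -0.6 -1 -0.2 0 0 0"

```text
time_s: 25.97
tool_pos: [429.5, -78.8, 167.8]
ee_rot: [3.124, -0.326, 0.004]
contact_force: [-0.2, -0.7, -0.6]
opening: 86.6
finger_force: 0.0
```

Run:
```python
from meas import *
c=avg(); W=cloud(c); hsv=cv2.cvtColor(c["img"],cv2.COLOR_RGB2HSV)
m=((hsv[...,0]<12)&(hsv[...,1]>90)); m[:,:470]=0; m[:,540:]=0; m[:250]=0;m[330:]=0
v,u=np.where(m); print(len(v),"z",np.percentile(W[m][:,2],[5,50,95]))
P=ray(c,np.c_[u,v],27)[:,:2].astype(np.float32); print(cv2.minAreaRect(P))
D=R.from_euler('z',12.1,degrees=True).apply(np.c_[P-[483.2,-213.8],0*u]); print(D.min(0),D.max(0))
A=np.c_[D[:,:2],np.ones(len(u))]; print("plane",np.linalg.lstsq(A,W[m][:,2],rcond=None)[0])
print(robot.observe()["time_s"])
a=cv2.resize(c["img"][250:330,460:560],(750,600),interpolation=cv2.INTER_CUBIC); cv2.imwrite("pics/t8.png",a[...,::-1])
```

```text
2481 z [ 26.39069625 528.33239817 539.63285358]
((463.0440673828125, -223.2862091064453), (120.9810562133789, 113.45259857177734), 86.8935317993164)
[-83.20115495 -81.3192396    0.        ] [33.51635382 37.6779996   0.        ]
plane [ -4.70256799  -0.47045821 305.40911712]
26.2667
```

View pics/t8.png

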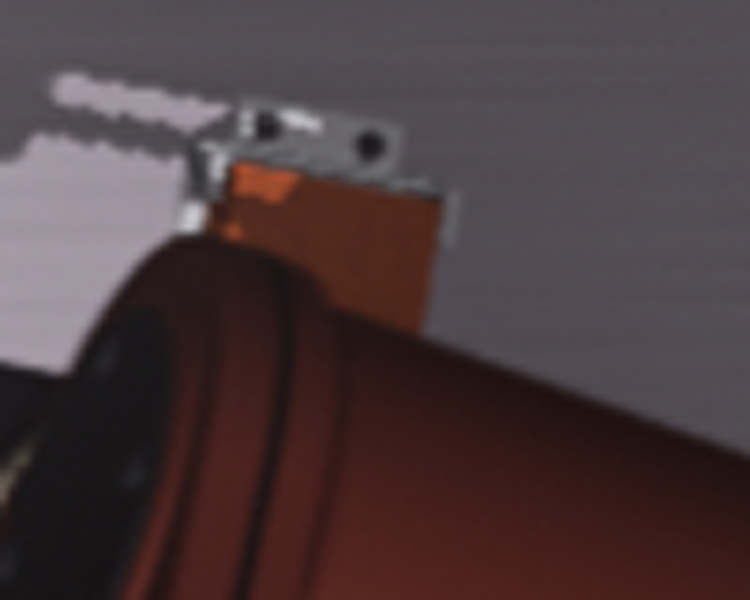

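The arm hides part of the holder. I'll move further aside and check by numbers.

Request:
jog_arm --series "1 0 -0.3 0 0 0 0;1 0 -0.6 0 0 0 0;1 0 -1 0 0 0 0;1 0 -1 0 0 0 0;1 0 -1 0 0 0 0;1 0 -1 0 0 0 0"

```text
time_s: 26.77
tool_pos: [454.1, 37.5, 166.1]
ee_rot: [3.124, -0.328, -0.001]
contact_force: [-0.3, -0.6, -0.5]
opening: 87.2
finger_force: 0.0
```

Run:
```python
from meas import *
c=avg(); W=cloud(c); hsv=cv2.cvtColor(c["img"],cv2.COLOR_RGB2HSV)
m=((hsv[...,0]<12)&(hsv[...,1]>90)&(W[...,2]<60)); m[:,:470]=0; m[:,540:]=0; m[:250]=0;m[330:]=0
v,u=np.where(m); print(len(v),"z",np.percentile(W[m][:,2],[5,50,95]))
P=ray(c,np.c_[u,v],27)[:,:2].astype(np.float32); print(cv2.minAreaRect(P))
D=R.from_euler('z',12.1,degrees=True).apply(np.c_[P-[483.2,-213.8],0*u]); print(D.min(0),D.max(0))
k=abs(W[m][:,2]-27)<4
A=np.c_[D[k,:2],np.ones(k.sum())]; print("plane",np.linalg.lstsq(A,W[m][k,2],rcond=None)[0])
s=robot.observe(); print(s["time_s"],s["joint_velocities"].round(3))
```

```text
866 z [18.28227217 26.76429278 28.20362967]
((488.4026184082031, -211.62709045410156), (59.03522872924805, 56.27906799316406), 78.46282196044922)
[-23.61677542 -26.55904134   0.        ] [32.70804654 32.53089849  0.        ]
plane [ 2.14205551e-03 -4.94454984e-03  2.68190780e+01]
27.0667 [ 0.004 -0.001 -0.001  0.003  0.001  0.003]
```

The pile's top is at 26.8 mm (27 expected) and level. Its front edge is at holder x = +32.7, so it is centred in the holder with its other end under the lip. I'll hand it in.

```bash
python3 -c "
from cell import robot
print(robot.finish_job())"
```

```text
the job is handed in; nothing more can be done
None
```

The job is handed in: by my last camera check the pile lies flat on the holder's floor under the lip and is let go, though the judge returned no verdict.

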